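Line up two painted discs against the straight-edge

TASK

Push the light blue disc and the yellow disc along the table until each rests against the front of the wooden straight-edge, centred on the tape of its own colour, ready for ruling. Only push them with the fingers: do not pick them up or tip them. Leave the jars, brush and everything else on the table where they are, and finish clear of the discs.

Things in the scene. Friction and masses are not known exactly. Their poses are not given: they have to be found in the camera images.
- disc_light_blue: flat round wooden disc, 80 mm across, 18 mm thick, about 70 g, light blue with a darker blue cross on top, lying flat on the bare table, slides with ordinary friction. Origin: centre of its underside; z up; its yaw does not matter
- disc_yellow: flat round wooden disc, 80 mm across, 18 mm thick, about 70 g, yellow with an orange cross on top, lying flat on the bare table, slides with ordinary friction. Origin: centre of its underside; z up; its yaw does not matter
- straightedge: wooden batten screwed to the table, 360 mm long (y), 30 mm deep (x), 22 mm high, with a black knob 35 mm above the table near each end (155 mm from the middle). Origin: middle of the foot of its front face (the face towards the robot); x points into the wood. Does not move
- mark_light_blue (a point): where the middle of the light blue tape meets the foot of the straight-edge's front face (table height). x points into the straight-edge, away from the robot; y along it. A disc in place has its centre 40 mm from here towards -x. The tape is 20 mm wide, runs 110 mm over the table before the straight-edge (flat, nothing to catch on) and up over it
- mark_yellow (a point): where the middle of the yellow tape meets the foot of the straight-edge's front face (table height). x points into the straight-edge, away from the robot; y along it. A disc in place has its centre 40 mm from here towards -x. The tape is 20 mm wide, runs 110 mm over the table before the straight-edge (flat, nothing to catch on) and up over it
- disc_dark_blue: finished dark blue disc with a white cross, same size as the others; stays where it is. Origin: centre of underside
- paint_jar: closed light blue paint jar, 46 mm across, 55 mm high, between and nearer the robot than the two discs; bystander. Origin: centre of underside
- jar_back: closed jar with white cap, 50 mm across, 60 mm high, at the left; bystander. Origin: centre of underside
- jar_lid: loose black lid, 48 mm across, 13 mm high, at the right; bystander. Origin: centre of underside
- brush: paint brush lying on the table at the left (+y); bystander. Its long axis is its x
- palette_knife: palette knife lying on the table at the right (-y); bystander. Its long axis is its x
- mug: white handleless cup, 76 mm across, 85 mm high, at the left; bystander. Origin: centre of underside
There are look-alikes about, which are no part of the job. What is shaped like the disc_light_blue but pink is not meant. Of the things that look like the disc_yellow, the larger one is meant.

How it is judged:
At the end, for the whole second after the job is handed in: Both discs lie flat and still on the table, each within 5 mm of touching the front of the straight-edge and with its centre within 12 mm, along the straight-edge, of the middle of its own colour's tape (x of disc_light_blue in the frame of mark_light_blue between -0.045 and -0.035 m and y of disc_light_blue in the frame of mark_light_blue between -0.012 and 0.012 m and height (world z) of each of disc_light_blue, disc_yellow below 0.004 m and angle between each of disc_light_blue, disc_yellow's own z axis and vertical below 0.05 rad and linear speed of each of disc_light_blue, disc_yellow below 0.01 m/s and x of disc_yellow in the frame of mark_yellow between -0.045 and -0.035 m and y of disc_yellow in the frame of mark_yellow between -0.012 and 0.012 m).
It fails at once if a disc was lifted or tipped off the table instead of being pushed (height (world z) of any of disc_light_blue, disc_yellow above 0.012 m or angle between any of disc_light_blue, disc_yellow's own z axis and vertical above 0.3 rad).
It fails at once if one of the other things on the table was moved more than 20 mm or knocked over (distance of any of disc_dark_blue, paint_jar, jar_back, jar_lid, brush, palette_knife, mug from where it was at the start of the episode above 0.02 m or angle between any of paint_jar, jar_back, mug's own z axis and vertical above 0.4 rad).
It also fails if it takes over 72 s, if anything falls off the work surface, if the arm or the gripper's body presses on something with over 40 N, if the wrist force passes 120 N, or if a joint passes its speed limit or range.

ROBOT

A 6-joint arm with a two-finger parallel gripper is mounted at the origin on the work surface. World frame = base frame: x ahead of the robot, y to its left, z up, the work surface at z = 0. Lengths are in m, angles in rad, forces in N, time in s.
With the tool pointing down it reaches from about 0.375 to 0.975 m from the base axis. Payload 3.8 kg.
Tool frame: the origin (TCP) lies between the finger pads; the fingertips stand 8 mm ahead of it and the grasp point (between the pads) lies 11 mm behind it (tcp_to_tips is the distance from the TCP to the fingertips, in m); z points along the fingers, y is the line along which they close (so a half turn about z gives the same grasp; the last joint's range is limited). The gripper opens to 85 mm and grips with 20 to 120 N. Pads are 22 mm wide; open, the fingers measure 114 mm over their backs; the gripper's body (76 mm by 85 mm) begins 54 mm behind the grasp point. The pads swing forward as they close: fully open they stand 13 mm farther back than shut.
Start: joints at [1.092, 0.264, 1.604, -0, 1.274, -0.037], TCP at [0.289, 0.61, 0.239] pointing down, gripper open.
Joint ranges: [-2.63, 2.63], [-0.94, 2.18], [0.31, 2.57], [-1.31, 4.45], [0, 2.66], [-2.55, 2.55]. Speed limits (rad/s): [2.57, 2.57, 3.14, 3.14, 3.14, 3.14].

INTERFACE

Orientations are given as a rotation vector (axis times angle).
In Python, from workcell import * gives the robot as it stands.
- The arm moves only by the tool move_arm, never from a script. Its argument "series" is one flat list of numbers, 7 for each row, row after row: the finger opening in cm, from 0 to 8.54, then the shift along the tool's x, y, z in cm, then the turn, a rotation vector about the tool's x, y, z in degrees. A call has 1 to 5 rows; each row shifts and turns the commanded pose from where the row before left it, along the tool's axes as they then stand; what a row does not reach is not made up. A row lasts 1/8 s, in which the tool goes at most 62.5 mm and 10.7 degrees, less where a joint would pass 70% of its speed; a pose out of reach is approached as far as the arm can. A call is refused whole if a number of a shift passes 6.25 or a number of a turn 10.7, either way. A call with a gripper value outside its range is refused whole. The fingers move at their own pace and stop on an object; "grip_force" is the grip in N (left out, the last holds). Time passes only in rows, so rows that do not move let the fingers close. It gives the time, the measured TCP pose, the force, the opening and the grip force at its end, in the units of the state.
- read_state(): the state, without advancing time (a new reading comes with each control period).
- read_camera(name): name is "scene" or "top" or "wrist"; returns the picture (420x560x3 uint8, red, green, blue); there is no depth.
- calibration(name): a dict with "camera_matrix" (3x3 intrinsics, pixels), "rvec" (rotation vector, rad) and "tvec" (3), from world to camera coordinates, as OpenCV has them. Camera axes: x right, y down, z forward; pixel columns grow to the right and rows downward; lengths in m; the calibration is good to about 2 mm. A picture is of the moment at which its call begins: read the wrist's pose just before it. calibration takes no time and is no camera call; for the wrist camera it gives the pose at the moment of the call.
- finish_job(): hands the job in; it is judged then, once.
The state is a dict: "time": time; "q": joint angles; "joint_vel": joint speeds; "joint_torque": joint torques, N m; "tool_pos": TCP position; "tcp_rot": TCP orientation; "wrist_force": force on the tool from outside, world axes, zero at the start; "torque": the same for the moment, N m; "width": opening from 0.0 (shut) to 1.0 (fully open); "grip_force": force on a finger pad.
Only numpy, scipy, OpenCV 4.12 (cv2) and the standard library are available. Lean on these libraries where they do the work, as an engineer would, in place of code of your own. Each camera call takes 0.05 s, during which the arm holds its last target. There are 200 camera calls.

## Working session

There is one attempt and no reset: what is moved stays moved. The work goes in short steps, Python scripts to look and compute and a tool call to move; the robot and the scene stay as the last step left them, time stands still between calls to the robot, and variables do not carry over. Pictures are saved under pics/ and viewed, at most 13 in all, crops included, and the job is handed in when it is done.

Besides the shell and the picture viewer there is one more tool, called after "Call:" as a command line: name --argument value ..., lists and objects as JSON in quotes. move_arm: Moves the arm, as the interface text tells. Its arguments: {"type":"object","properties":{"series":{"type":"array"},"grip_force":{"type":"number"}},"required":["series"]}

```bash
mkdir -p pics; ls
python3 - <<'E'
from workcell import *
import cv2
for n in("top","scene"):
    cv2.imwrite(f"pics/{n}0.png",read_camera(n)[:,:,::-1])
    c=calibration(n);print(n,c)
s=read_state();print(s)
E
```

```text
pics
top {'camera_matrix': array([[431.15951862,   0.        , 283.2670058 ],
       [  0.        , 431.15951862, 211.9441647 ],
       [  0.        ,   0.        ,   1.        ]]), 'rvec': array([ 2.22018972, -2.16329492,  0.10023036]), 'tvec': array([-0.01196471,  0.54927409,  0.97713636])}
scene {'camera_matrix': array([[528.95439824,   0.        , 282.20461067],
       [  0.        , 528.95439824, 201.29417235],
       [  0.        ,   0.        ,   1.        ]]), 'rvec': array([ 1.65522114,  1.63761943, -0.85710359]), 'tvec': array([-0.02139281, -0.29327072,  1.93237368])}
{'time': 0.1, 'q': array([ 1.09212035e+00,  2.64703698e-01,  1.60522014e+00, -3.96245541e-06,
        1.27372100e+00, -3.68644381e-02]), 'joint_vel': array([ 0.00099871, -0.00102986, -0.00231045, -0.00157406, -0.00034029,
       -0.00023008]), 'joint_torque': array([-5.64084294e-04, -5.16706002e+01, -3.68591416e+01, -2.49804862e-04,
        6.33476826e-03,  1.39945953e-05]), 'tool_pos': array([0.28830047, 0.60962472, 0.23807842]), 'tcp_rot': array([-0.68824933, -3.06474204,  0.00311806]), 'wrist_force': array([0.54179344, 0.16779063, 0.06952955]), 'torque': array([-0.02465539,  0.0362004 , -0.04124209]), 'grip_force': 0.0, 'width': 0.9988671456192824}
```

View pics/top0.png

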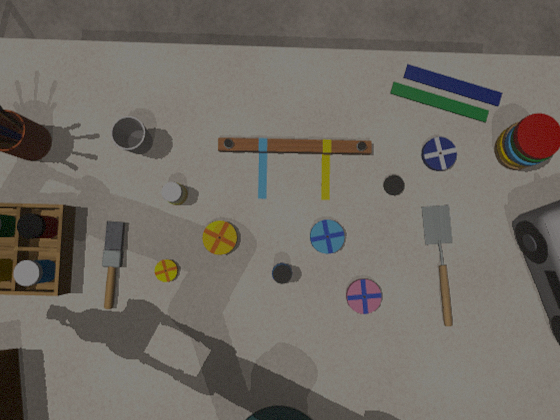

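View pics/scene0.png

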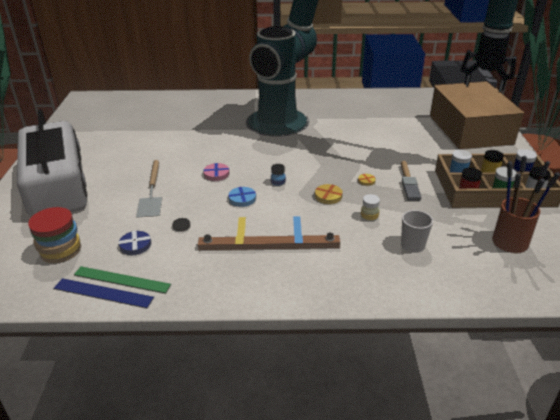

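Top view: the light blue disc is at (327,236). Its look-alikes are pink (364,296) and dark blue (439,153). The yellow candidates are the large disc (220,237) and the small one (166,271). The tapes meet the batten at about (263,152) for blue and (326,152) for yellow, so the two paths cross. The paint jar is at (283,272). I choose (327,236) and the larger yellow (220,237), and will check both in a crop.

```bash
cat > h.py <<'E'
from workcell import *
import cv2, numpy as np
from scipy.spatial.transform import Rotation as R
def ray(uv,z,n="top"):
    c=calibration(n);Rm=cv2.Rodrigues(c["rvec"])[0];C=-Rm.T@c["tvec"]
    d=Rm.T@np.linalg.inv(c["camera_matrix"])@np.array([*uv,1.]);return (C+d*(z-C[2])/d[2])
def blobs(im,lo,hi,amin=40):
    m=cv2.inRange(cv2.cvtColor(im,cv2.COLOR_RGB2HSV),lo,hi)
    m=cv2.morphologyEx(m,cv2.MORPH_CLOSE,np.ones((5,5),np.uint8))
    return [k for k in cv2.findContours(m,cv2.RETR_EXTERNAL,cv2.CHAIN_APPROX_NONE)[0] if cv2.contourArea(k)>amin]
COL=dict(blue=((92,90,50),(118,255,255)),yellow=((10,120,60),(32,255,255)))
def discs(im=None):
    im=read_camera("top") if im is None else im
    for n,(lo,hi) in COL.items():
        for k in blobs(im,lo,hi):
            (x,y),r=cv2.minEnclosingCircle(k);b=cv2.boundingRect(k)
            if 80<x<400 and 100<y<330: print(n,np.round((x,y,r),1),b,"z18:",np.round(ray((x,y),.018),4)[:2],"A",cv2.contourArea(k))
E
python3 - <<'E'
from h import *
im=read_camera("top");discs(im)
for n,uv,z in[("tapeB",(263,198),0),("tapeY",(326,198),0),("edgeL",(219,151),.0),("edgeR",(373,154),.0),("jar",(283,272),.05),("pink",(364,296),.018),("jarback",(175,192),.06)]:print(n,np.round(ray(uv,z),4))
cv2.imwrite("pics/c1.png",cv2.resize(im[120:320,140:400],None,fx=3,fy=3,interpolation=2)[:,:,::-1])
E
```

```text
blue [363.5 296.5  16.7] (348, 280, 33, 34) z18: [ 0.3601 -0.1867] A 172.5
blue [326.9 236.3  17.1] (310, 220, 34, 33) z18: [ 0.4958 -0.1001] A 857.5
blue [261.5 167.6  29.7] (258, 138, 9, 60) z18: [0.6521 0.0557] A 397.5
yellow [107.5 287.   20.2] (105, 267, 10, 41) z18: [0.3679 0.3974] A 228.0
yellow [165.7 270.3  11.7] (155, 259, 23, 23) z18: [0.4089 0.2674] A 378.5
yellow [219.3 237.2  17.3] (202, 221, 35, 34) z18: [0.4873 0.148 ] A 884.0
yellow [318.8 148.2  51.6] (268, 139, 103, 61) z18: [ 0.7018 -0.0773] A 1492.0
yellow [237.6 144.5  20.1] (218, 138, 40, 13) z18: [0.7051 0.1131] A 435.5
tapeB [0.5827 0.0507 0.    ]
tapeY [ 0.5868 -0.0985  0.    ]
edgeL [0.6922 0.1585 0.    ]
edgeR [ 0.6957 -0.2093  0.    ]
jar [ 0.4134 -0.      0.05  ]
pink [ 0.3612 -0.1878  0.018 ]
jarback [0.5844 0.2443 0.06  ]
```

View pics/c1.png

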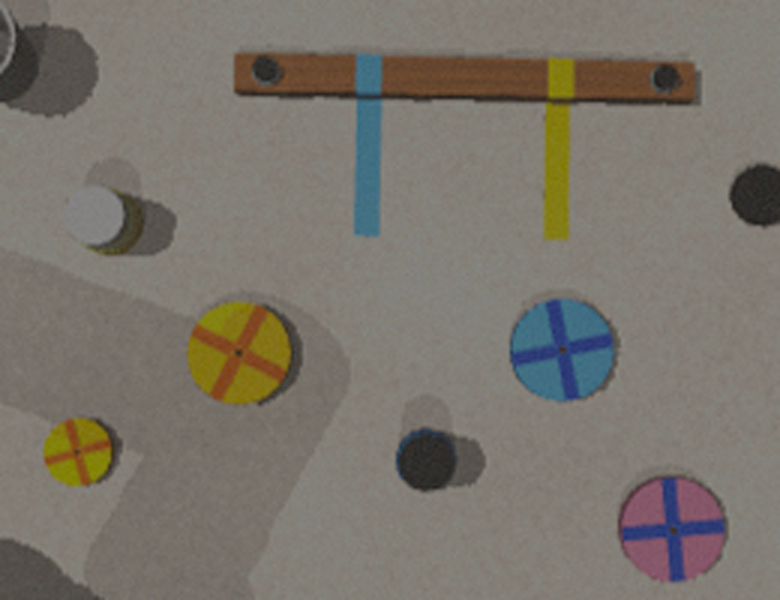

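The crop confirms the choice: the light blue disc is at crop (562,350) and the larger yellow at (239,353), with the small yellow and pink clearly different. Next I get the marks from the tape edges.

Run:
```python
from h import *
im=read_camera("top");hsv=cv2.cvtColor(im,cv2.COLOR_RGB2HSV)
for n,u0,lo,hi in[("B",263,(92,90,50),(118,255,255)),("Y",326,(23,140,60),(35,255,255))]:
    m=cv2.inRange(hsv,lo,hi)[:,u0-9:u0+10]
    P=[]
    for v in range(157,195):
        c=np.flatnonzero(m[v]); 
        if len(c)>3: P.append(ray((c.mean()+u0-9,v),0)[:2])
    P=np.array(P);f=np.polyfit(P[:,0],P[:,1],1)
    vs=np.flatnonzero(m[150:215].sum(1)>255*4)+150
    xb=ray((u0,vs.max()+.5),0)[0]
    print(n,"slope",f[0],"tape near end",xb,"foot x~",xb+.11*np.cos(f[0]),"y at foot",np.polyval(f,xb+.11))
print([np.round(ray(p,z),4) for p,z in[((218.3,152),0),((373,154.5),0),((218.3,136.5),.022),((373.,141),.022)]])
for u in(250,300): print([int(x) for x in im[132:160,u].sum(1)])
s=read_state();print(s["tool_pos"],R.from_rotvec(s["tcp_rot"]).as_matrix().round(3))
```

```text
B slope -0.0023919829710830594 tape near end 0.5838829451654303 foot x~ 0.6938826304785409 y at foot 0.05423986517573681
Y slope -0.0021213061562383394 tape near end 0.5831855704662559 foot x~ 0.6931853229696592 y at foot -0.09582998811362238
[array([0.6898, 0.1601, 0.    ]), array([ 0.6945, -0.2093,  0.    ]), array([0.7217, 0.1584, 0.022 ]), array([ 0.7218, -0.2041,  0.022 ])]
[376, 387, 384, 382, 363, 332, 253, 225, 220, 221, 230, 229, 222, 232, 233, 233, 223, 230, 192, 126, 259, 351, 387, 387, 379, 375, 381, 385]
[375, 376, 376, 374, 370, 354, 318, 250, 210, 219, 214, 223, 215, 227, 217, 206, 229, 224, 232, 192, 132, 170, 325, 382, 380, 369, 372, 370]
[0.28841439 0.60979059 0.23842794] [[-0.904  0.428 -0.001]
 [ 0.428  0.904 -0.001]
 [ 0.    -0.001 -1.   ]]
```

Call:
move_arm --series '[7, -3.5, -4.6, 0, 0, 0, 0, 7, -3.5, -4.6, 0, 0, 0, 0, 7, -3.5, -4.6, 0, 0, 0, 0, 7, -3.5, -4.6, 0, 0, 0, 0, 7, -3.5, -4.6, 0, 0, 0, 0]'

```text
time: 0.82
tool_pos: [0.3485, 0.3256, 0.2392]
tcp_rot: [0.687, 3.065, 0.0]
wrist_force: [1.3, -0.3, 1.0]
width: 0.817
grip_force: 0.0
```

Call:
move_arm --series '[7, -3.5, -4.6, 0, 0, 0, 0, 7, -3.5, -4.6, 0, 0, 0, 0, 7, -3.5, -4.6, 0, 0, 0, 0, 7, -3.5, -4.6, 0, 0, 0, 0, 7, -3.5, -4.6, 0, 0, 0, 0]'

```text
time: 1.45
tool_pos: [0.4083, 0.0429, 0.2395]
tcp_rot: [0.688, 3.064, 0.001]
wrist_force: [1.3, -0.5, 0.4]
width: 0.821
grip_force: 0.0
```

Call:
move_arm --series '[7, -3.5, -4.6, 0, 0, 0, 0, 7, -3.5, -4.6, 0, 0, 0, 0, 7, -3.5, -4.6, 0, 0, 0, 0, 7, 0, 0, 0, 0, 0, -10, 7, 0, 0, 0, 0, 0, -10]'

```text
time: 2.08
tool_pos: [0.444, -0.1261, 0.239]
tcp_rot: [-0.141, -3.138, -0.0]
wrist_force: [-0.2, 0.6, -0.4]
width: 0.825
grip_force: 0.0
```

Call:
move_arm --series '[7, 0, 0, 0, 0, 0, -10, 7, 0, 0, 0, 0, 0, -10, 7, 0, 0, 0, 0, 0, -10, 7, 0, 0, 0, 0, 0, 0, 7, 0, 0, 0, 0, 0, 0]'

```text
time: 2.7
tool_pos: [0.4441, -0.1249, 0.2392]
tcp_rot: [0.667, -3.07, -0.0]
wrist_force: [0.9, 1.0, -0.5]
width: 0.818
grip_force: 0.0
```

```bash
cat >> h.py <<'E'
def to(x,y,z):
    s=read_state();M=R.from_rotvec(s["tcp_rot"]).as_matrix()
    a=np.degrees(np.arctan2(-M[1,0],-M[0,0]))
    print("t",s["time"],"tcp",s["tool_pos"].round(4),"push dir",a.round(1),"F",s["wrist_force"].round(1),"w",round(s["width"],3),"shift cm",(M.T@(np.array([x,y,z])-s["tool_pos"])*100).round(2))
E
python3 -c "
from h import *
to(.442,-.125,.03)"
```

```text
t 2.7 tcp [ 0.4441 -0.1249  0.2392] push dir 24.5 F [ 0.9  1.  -0.5] w 0.818 shift cm [ 0.2   0.08 20.92]
```

Call:
move_arm --series '[7, 0, 0, 6, 0, 0, 0, 7, 0, 0, 6, 0, 0, 0, 7, 0, 0, 6, 0, 0, 0, 7, 0, 0, 2.9, 0, 0, 0, 7, 0, 0, 0, 0, 0, 0]'

```text
time: 3.32
tool_pos: [0.4415, -0.124, 0.0277]
tcp_rot: [0.668, -3.064, -0.005]
wrist_force: [0.1, -0.1, 0.5]
width: 0.82
grip_force: 0.0
```

Call:
move_arm --series '[7, 0, 0, 0.5, 0, 0, 0, 7, 0, 0, 0.5, 0, 0, 0, 7, 0, 0, 0, 0, 0, 0]'

```text
time: 3.7
tool_pos: [0.445, -0.1252, 0.0211]
tcp_rot: [-0.671, 3.068, -0.001]
wrist_force: [-0.5, -0.2, 0.8]
width: 0.819
grip_force: 0.0
```

Call:
move_arm --series '[7, 0, 0, 0.2, 0, 0, 0, 7, 0, 0, 0.2, 0, 0, 0, 7, 0, 0, 0, 0, 0, 0]'

```text
time: 4.08
tool_pos: [0.4441, -0.1249, 0.0162]
tcp_rot: [0.671, -3.069, -0.0]
wrist_force: [-0.4, -0.1, -0.3]
width: 0.818
grip_force: 0.0
```

Run:
```python
from h import *
to(.442,-.125,.014)
cv2.imwrite("pics/w1.png",np.hstack([cv2.resize(read_camera("scene")[130:250,160:320],(400,300),interpolation=2),cv2.resize(read_camera("wrist"),(400,300))])[:,:,::-1])
```

```text
t 4.075 tcp [ 0.4441 -0.1249  0.0162] push dir 24.7 F [-0.4 -0.1 -0.3] w 0.818 shift cm [0.2  0.08 0.22]
```

View pics/w1.png

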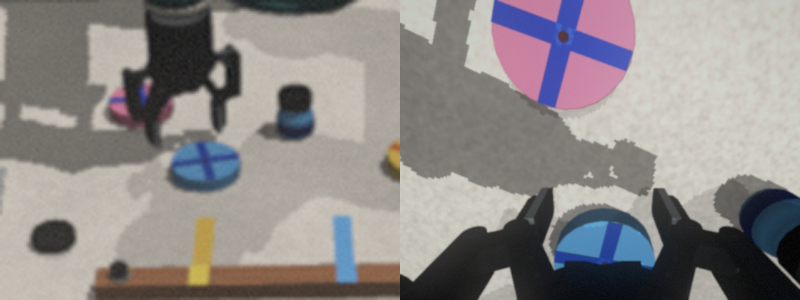

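The view shows the fingers astride the rear of the light blue disc (about (205,165) in the left half), with pink and the jar clear. Next I feel for the table.

Call:
move_arm --series '[7, 0, 0, 0.2, 0, 0, 0, 7, 0, 0, 0.2, 0, 0, 0, 7, 0, 0, 0, 0, 0, 0]'

```text
time: 4.55
tool_pos: [0.444, -0.1249, 0.012]
tcp_rot: [0.671, -3.068, -0.0]
wrist_force: [0.1, -0.6, -0.3]
width: 0.82
grip_force: 0.0
```

Call:
move_arm --series '[7, 0, 0, 0.2, 0, 0, 0, 7, 0, 0, 0.1, 0, 0, 0, 7, 0, 0, 0, 0, 0, 0]'

```text
time: 4.92
tool_pos: [0.4441, -0.1249, 0.0092]
tcp_rot: [0.672, -3.069, -0.0]
wrist_force: [-0.3, 0.3, 0.2]
width: 0.824
grip_force: 0.0
```

Call:
move_arm --series '[7, 0, 0, 0.2, 0, 0, 0, 7, 0, 0, 0.1, 0, 0, 0, 7, 0, 0, 0, 0, 0, 0]'

```text
time: 5.3
tool_pos: [0.4441, -0.1249, 0.0061]
tcp_rot: [0.672, -3.069, -0.0]
wrist_force: [-1.0, -0.2, -0.2]
width: 0.817
grip_force: 0.0
```

Run:
```python
from h import *
to(.6,.003,.006)
```

```text
t 5.3 tcp [ 0.4441 -0.1249  0.0061] push dir 24.7 F [-1.  -0.2 -0.2] w 0.817 shift cm [-1.951e+01  5.110e+00  1.000e-02]
```

Call:
move_arm --series '[7, -1.2, 0, 0, 0, 0, 0, 7, -0.9, 0, 0, 0, 0, 0, 7, -0.7, 0, 0, 0, 0, 0, 7, -1.2, 0.6, 0, 0, 0, 0, 7, -1.2, 0.6, 0, 0, 0, 0]'

```text
time: 5.92
tool_pos: [0.4871, -0.0917, 0.0063]
tcp_rot: [0.671, -3.069, 0.0]
wrist_force: [-1.1, -1.2, 1.7]
width: 0.824
grip_force: 0.6
```

Call:
move_arm --series '[7, -1.2, 0.65, 0, 0, 0, 0, 7, -1.2, 0.65, 0, 0, 0, 0, 7, -1.2, 0.65, 0, 0, 0, 0, 7, -1.2, 0.65, 0, 0, 0, 0, 7, 0, 0, 0, 0, 0, 0]'

```text
time: 6.55
tool_pos: [0.5201, -0.0477, 0.0063]
tcp_rot: [-0.673, 3.068, 0.0]
wrist_force: [-0.3, -0.3, 0.4]
width: 0.818
grip_force: 0.0
```

Run:
```python
from h import *
to(.587,.041,.006)
im=read_camera("top");discs(im)
cv2.imwrite("pics/p1.png",cv2.resize(im[120:320,140:400],None,fx=2,fy=2,interpolation=2)[:,:,::-1])
```

```text
t 6.55 tcp [ 0.5201 -0.0477  0.0063] push dir 24.8 F [-0.3 -0.3  0.4] w 0.818 shift cm [-9.79  5.25  0.04]
blue [368.  314.   23.3] (351, 292, 30, 44) z18: [ 0.3207 -0.1974] A 284.0
blue [328.  227.7   6.4] (324, 222, 11, 13) z18: [ 0.5158 -0.1024] A 46.0
blue [262.  168.   30.1] (258, 138, 9, 61) z18: [0.6511 0.0545] A 398.0
yellow [108.  287.1  20.2] (105, 267, 9, 41) z18: [0.3678 0.3962] A 209.5
yellow [165.5 270.   11.7] (155, 259, 23, 23) z18: [0.4094 0.2679] A 377.5
yellow [219.3 237.2  17.3] (202, 221, 35, 34) z18: [0.4873 0.148 ] A 883.0
yellow [319.  145.5  51.4] (268, 139, 103, 53) z18: [ 0.7083 -0.0777] A 1416.0
yellow [237.5 144.   20.1] (218, 138, 40, 13) z18: [0.7062 0.1135] A 436.0
```

View pics/p1.png

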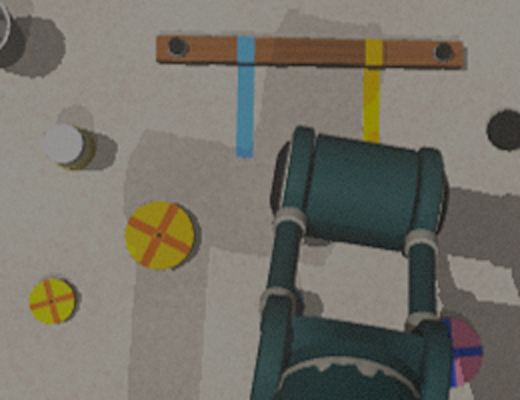

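The arm hides the disc in the top view, so I track it in the scene camera, which looks from the front.

```bash
cat >> h.py <<'E'
def sc(pic=None):
    im=read_camera("scene");c=calibration("scene")
    for n,(lo,hi) in COL.items():
        for k in blobs(im,lo,hi,60):
            x,y,w,h=cv2.boundingRect(k)
            if 180<x<370 and 150<y<250:
                m=np.array([ray(p[0],.018,"scene")[:2] for p in k])  # outline, top plane
                q=m[m[:,0]<m[:,0].min()+.04]  # far rim (robot side)
                l,r=m[:,1].min(),m[:,1].max()
                print(n,(x,y,w,h),"y mid",round((l+r)/2,4),"width",round(r-l,3),"x far/near",m[:,0].min().round(4),m[:,0].max().round(4))
    if pic: cv2.imwrite(pic,cv2.resize(im[140:290,160:360],None,fx=3,fy=3,interpolation=2)[:,:,::-1])
E
python3 -c "
from h import *
sc('pics/s1.png')"
```

```text
blue (294, 217, 8, 26) y mid 0.0565 width 0.017 x far/near 0.6089 0.7144
blue (251, 197, 28, 20) y mid -0.0317 width 0.076 x far/near 0.5128 0.6031
yellow (304, 237, 20, 6) y mid 0.0963 width 0.049 x far/near 0.6945 0.7146
yellow (213, 217, 46, 28) y mid -0.1025 width 0.116 x far/near 0.6065 0.7198
yellow (315, 185, 27, 18) y mid 0.15 width 0.075 x far/near 0.454 0.5409
yellow (359, 174, 16, 11) y mid 0.2699 width 0.048 x far/near 0.396 0.4512
```

View pics/s1.png

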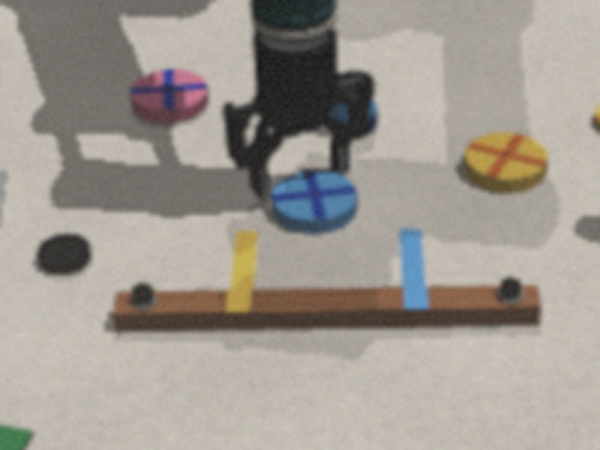

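The light blue disc sits in the finger cradle at scene crop (315,200), about (0.552, -0.032). I continue the push.

Call:
move_arm --series '[7, -1.2, 0.65, 0, 0, 0, 0, 7, -1.2, 0.65, 0, 0, 0, 0, 7, -1.2, 0.65, 0, 0, 0, 0, 7, -1.2, 0.65, 0, 0, 0, 0, 7, -1.2, 0.65, 0, 0, 0, 0]'

```text
time: 7.28
tool_pos: [0.5608, 0.0069, 0.0063]
tcp_rot: [0.672, -3.069, 0.0]
wrist_force: [0.2, 0.2, -0.5]
width: 0.819
grip_force: 0.3
```

Call:
move_arm --series '[7, -1.2, 0.65, 0, 0, 0, 0, 7, -1.1, 0.65, 0, 0, 0, 0, 7, -0.8, 0.5, 0, 0, 0, 0, 7, 0, 0, 0, 0, 0, 0]'

```text
time: 7.78
tool_pos: [0.5813, 0.0359, 0.0064]
tcp_rot: [-0.673, 3.068, 0.0]
wrist_force: [0.3, -1.1, 0.4]
width: 0.819
grip_force: 0.0
```

Run:
```python
from h import *
sc('pics/s2.png');to(.618,.041,.006)
```

```text
blue (280, 209, 30, 34) y mid 0.0504 width 0.078 x far/near 0.5725 0.7144
yellow (304, 237, 23, 6) y mid 0.0999 width 0.056 x far/near 0.6945 0.7151
yellow (215, 218, 78, 27) y mid -0.0566 width 0.197 x far/near 0.6108 0.7199
yellow (315, 185, 27, 18) y mid 0.1501 width 0.076 x far/near 0.454 0.5409
yellow (358, 174, 17, 11) y mid 0.2691 width 0.049 x far/near 0.396 0.4512
t 7.825 tcp [0.5809 0.0355 0.0063] push dir 24.7 F [-0.2 -0.7 -0.3] w 0.818 shift cm [-3.59 -1.05  0.03]
```

View pics/s2.png

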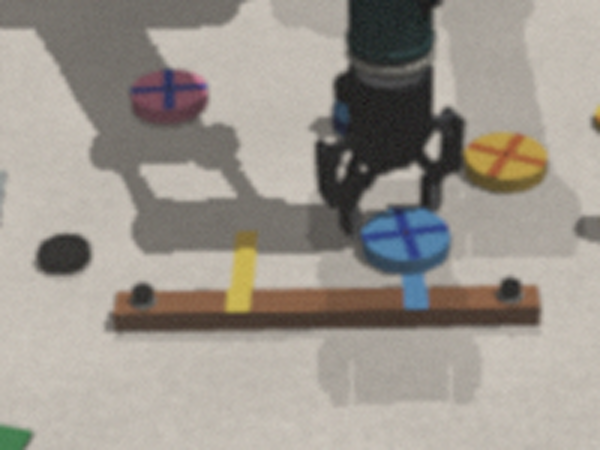

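Blue is at about (0.6125, 0.0505), square with its tape (crop (405,240)). Now the straight final push.

Call:
move_arm --series '[7, -0.9, -0.3, 0, 0, 0, 0, 7, -0.9, -0.3, 0, 0, 0, 0, 7, -0.9, -0.3, 0, 0, 0, 0, 7, -0.7, -0.25, 0, 0, 0, 0, 7, 0, 0, 0, 0, 0, 0]'

```text
time: 8.45
tool_pos: [0.6175, 0.039, 0.0064]
tcp_rot: [-0.671, 3.068, -0.0]
wrist_force: [-0.0, 0.3, 0.0]
width: 0.821
grip_force: 0.0
```

Call:
move_arm --series '[7, -0.3, -0.12, 0, 0, 0, 0, 7, 0, 0, 0, 0, 0, 0]'

```text
time: 8.7
tool_pos: [0.6198, 0.0391, 0.0063]
tcp_rot: [-0.672, 3.069, -0.0]
wrist_force: [0.1, 1.0, 0.1]
width: 0.82
grip_force: 0.1
```

Run:
```python
from h import *
to(.62,.041,.006);sc()
```

```text
t 8.7 tcp [0.6198 0.0391 0.0063] push dir 24.7 F [0.1 1.  0.1] w 0.82 shift cm [-0.1   0.16  0.03]
blue (281, 217, 30, 26) y mid 0.0523 width 0.077 x far/near 0.6089 0.7144
yellow (304, 236, 21, 7) y mid 0.0972 width 0.051 x far/near 0.6911 0.7154
yellow (214, 218, 79, 27) y mid -0.0579 width 0.2 x far/near 0.6108 0.7199
yellow (316, 185, 26, 18) y mid 0.1515 width 0.073 x far/near 0.454 0.5409
yellow (359, 174, 16, 11) y mid 0.2699 width 0.048 x far/near 0.396 0.4511
```

Call:
move_arm --series '[7, -0.15, -0.05, 0, 0, 0, 0, 7, 0, 0, 0, 0, 0, 0]'

```text
time: 9.0
tool_pos: [0.6213, 0.0393, 0.0063]
tcp_rot: [0.672, -3.069, 0.0]
wrist_force: [-0.2, 0.3, 0.3]
width: 0.82
grip_force: 0.2
```

Call:
move_arm --series '[7, -0.15, -0.05, 0, 0, 0, 0, 7, 0, 0, 0, 0, 0, 0]'

```text
time: 9.25
tool_pos: [0.6231, 0.0395, 0.0063]
tcp_rot: [-0.671, 3.069, -0.0]
wrist_force: [0.6, -0.2, -0.4]
width: 0.819
grip_force: 0.2
```

Call:
move_arm --series '[7, -0.1, -0.05, 0, 0, 0, 0, 7, 0, 0, 0, 0, 0, 0]'

```text
time: 9.5
tool_pos: [0.6237, 0.0395, 0.0062]
tcp_rot: [0.672, -3.068, -0.0]
wrist_force: [-1.4, 0.9, -0.3]
width: 0.822
grip_force: 0.8
```

Call:
move_arm --series '[7, -0.1, -0.05, 0, 0, 0, 0, 7, 0, 0, 0, 0, 0, 0]'

```text
time: 9.75
tool_pos: [0.624, 0.0395, 0.006]
tcp_rot: [0.671, -3.067, -0.001]
wrist_force: [-5.3, 0.2, 1.8]
width: 0.82
grip_force: 2.3
```

Call:
move_arm --series '[7, -0.1, -0.05, 0, 0, 0, 0, 7, 0, 0, 0, 0, 0, 0]'

```text
time: 10.0
tool_pos: [0.6243, 0.0396, 0.0058]
tcp_rot: [0.671, -3.065, -0.002]
wrist_force: [-7.3, 0.5, 3.9]
width: 0.82
grip_force: 3.6
```

Run:
```python
from h import *
to(.62,.041,.006);sc()
```

```text
t 10.0 tcp [0.6243 0.0396 0.0058] push dir 24.7 F [-7.3  0.5  3.9] w 0.82 shift cm [ 0.33  0.31 -0.02]
blue (281, 218, 30, 25) y mid 0.0523 width 0.077 x far/near 0.6133 0.7144
yellow (304, 236, 22, 7) y mid 0.0988 width 0.053 x far/near 0.6912 0.7154
yellow (214, 218, 79, 27) y mid -0.0579 width 0.2 x far/near 0.6108 0.7199
yellow (316, 185, 26, 18) y mid 0.1515 width 0.073 x far/near 0.454 0.5409
yellow (359, 174, 16, 11) y mid 0.2699 width 0.048 x far/near 0.396 0.4511
```

Blue touches the straight-edge (force about 7 N). I back off, lift, and go round to the yellow disc.

Call:
move_arm --series '[7, 1, 0, 0, 0, 0, 0, 7, 3, 0, 0, 0, 0, 0, 7, 4, 0, 0, 0, 0, 0, 7, 0, 0, -6, 0, 0, 0, 7, 0, 0, -6, 0, 0, 0]'

```text
time: 10.68
tool_pos: [0.5524, 0.0053, 0.1265]
tcp_rot: [0.67, -3.069, 0.0]
wrist_force: [1.6, 0.8, -0.3]
width: 0.818
grip_force: 0.0
```

Call:
move_arm --series '[7, 0, 0, -3, 0, 0, 0, 7, 0.8, 5.1, 0, 0, 0, 0, 7, 0.8, 5.1, 0, 0, 0, 0, 7, 0.8, 5.1, 0, 0, 0, 0, 7, 0.8, 5.1, 0, 0, 0, 0]'

```text
time: 11.3
tool_pos: [0.4393, 0.1791, 0.1569]
tcp_rot: [-0.669, 3.066, 0.001]
wrist_force: [0.7, 1.5, 1.0]
width: 0.815
grip_force: 0.0
```

Call:
move_arm --series '[7, 0, 0, 0, 0, 0, 9.5, 7, 0, 0, 0, 0, 0, 9.5, 7, 0, 0, 0, 0, 0, 9.5, 7, 0, 0, 0, 0, 0, 9.5, 7, 0, 0, 0, 0, 0, 9.5]'

```text
time: 11.92
tool_pos: [0.4402, 0.178, 0.1567]
tcp_rot: [0.63, 3.075, 0.002]
wrist_force: [-0.8, -0.8, 0.2]
width: 0.817
grip_force: 0.0
```

Call:
move_arm --series '[7, 0, 0, 0, 0, 0, 9.5, 7, 0, 0, 0, 0, 0, 0, 7, 0, 0, 0, 0, 0, 0]'

```text
time: 12.3
tool_pos: [0.4396, 0.1779, 0.1565]
tcp_rot: [0.87, 3.018, 0.001]
wrist_force: [-0.6, -0.3, 0.4]
width: 0.819
grip_force: 0.0
```

Run:
```python
from h import *
to(.436,.18,.006);discs()
```

```text
t 12.3 tcp [0.4396 0.1779 0.1565] push dir -32.2 F [-0.6 -0.3  0.4] w 0.819 shift cm [ 0.43 -0.03 15.05]
blue [363.5 296.5  16.7] (348, 280, 33, 34) z18: [ 0.3601 -0.1867] A 174.0
blue [ 90.  283.   29.7] (77, 255, 24, 57) z18: [0.376  0.4373] A 447.0
blue [135.7 272.1  44.3] (93, 243, 88, 66) z18: [0.4029 0.3355] A 3298.5
blue [168.  246.5   9. ] (163, 238, 11, 18) z18: [0.4631 0.2647] A 44.0
blue [261.5 167.6  29.7] (247, 138, 34, 60) z18: [0.6521 0.0557] A 1039.5
yellow [219.3 237.2  17.3] (202, 221, 35, 34) z18: [0.4873 0.148 ] A 878.5
yellow [318.8 148.2  51.6] (268, 139, 103, 61) z18: [ 0.7018 -0.0773] A 1490.5
yellow [237.5 144.   20.1] (218, 138, 40, 13) z18: [0.7062 0.1135] A 323.0
```

Call:
move_arm --series '[7, 0.4, 0, 5, 0, 0, 0, 7, 0, 0, 5, 0, 0, 0, 7, 0, 0, 3, 0, 0, 0, 7, 0, 0, 2, 0, 0, 0, 7, 0, 0, 0, 0, 0, 0]'

```text
time: 12.98
tool_pos: [0.4343, 0.1795, 0.0047]
tcp_rot: [-0.872, -3.015, 0.004]
wrist_force: [0.5, -0.1, 0.2]
width: 0.819
grip_force: 0.0
```

Run:
```python
from h import *
to(.436,.18,.006);sc('pics/s3.png')
```

```text
t 12.975 tcp [0.4343 0.1795 0.0047] push dir -32.2 F [ 0.5 -0.1  0.2] w 0.819 shift cm [-0.12  0.14 -0.14]
blue (282, 217, 29, 26) y mid 0.0535 width 0.074 x far/near 0.6089 0.7144
yellow (304, 237, 20, 5) y mid 0.0965 width 0.049 x far/near 0.6945 0.7111
yellow (233, 218, 60, 27) y mid -0.033 width 0.15 x far/near 0.6108 0.7198
yellow (315, 185, 28, 18) y mid 0.1509 width 0.077 x far/near 0.4541 0.5409
yellow (358, 174, 17, 11) y mid 0.2691 width 0.049 x far/near 0.3959 0.4513
```

View pics/s3.png

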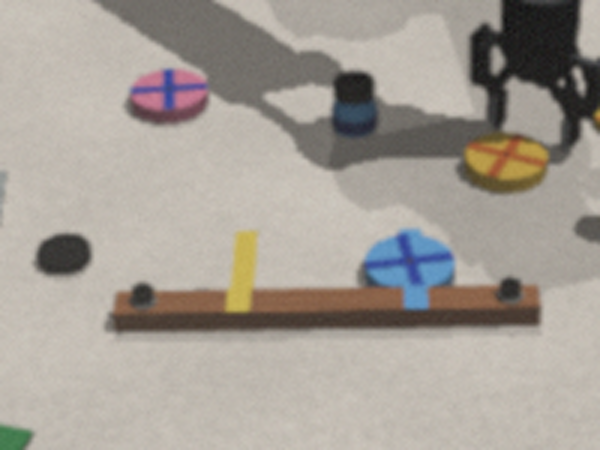

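Blue sits on its tape against the straight-edge (crop (410,262)). The fingers are astride the rear of the yellow disc (505,160). I push it.

Call:
move_arm --series '[7, -1, 0, 0, 0, 0, 0, 7, -0.8, 0, -0.1, 0, 0, 0, 7, -0.6, 0, 0, 0, 0, 0, 7, -1.2, -0.8, 0, 0, 0, 0, 7, -1.2, -0.8, 0, 0, 0, 0]'

```text
time: 13.65
tool_pos: [0.4684, 0.1402, 0.0075]
tcp_rot: [0.874, 3.017, 0.001]
wrist_force: [-0.2, 1.3, 1.5]
width: 0.824
grip_force: 1.1
```

Call:
move_arm --series '[7, -1.2, -0.8, 0, 0, 0, 0, 7, -1.2, -0.8, 0, 0, 0, 0, 7, -1.2, -0.8, 0, 0, 0, 0, 7, -1.2, -0.8, 0, 0, 0, 0, 7, -1.2, -0.8, 0, 0, 0, 0]'

```text
time: 14.28
tool_pos: [0.4976, 0.0741, 0.0073]
tcp_rot: [-0.874, -3.017, 0.0]
wrist_force: [-0.6, 1.9, 1.6]
width: 0.82
grip_force: 1.4
```

Call:
move_arm --series '[7, -1.2, -0.8, 0, 0, 0, 0, 7, -1.2, -0.8, 0, 0, 0, 0, 7, -1.2, -0.8, 0, 0, 0, 0, 7, -1.2, -0.8, 0, 0, 0, 0, 7, -1.2, -0.8, 0, 0, 0, 0]'

```text
time: 14.9
tool_pos: [0.5269, 0.0083, 0.0073]
tcp_rot: [-0.874, -3.017, 0.0]
wrist_force: [-0.6, 1.8, 1.5]
width: 0.817
grip_force: 1.4
```

Run:
```python
from h import *
to(.57,-.078,.006);sc()
```

```text
t 14.9 tcp [0.5269 0.0083 0.0073] push dir -32.3 F [-0.6  1.8  1.5] w 0.817 shift cm [-8.26 -4.99  0.13]
blue (282, 217, 29, 26) y mid 0.0535 width 0.074 x far/near 0.6089 0.7144
yellow (304, 237, 20, 6) y mid 0.0966 width 0.049 x far/near 0.6945 0.7152
yellow (214, 218, 79, 27) y mid -0.0579 width 0.2 x far/near 0.6108 0.7198
yellow (260, 198, 28, 20) y mid -0.0063 width 0.075 x far/near 0.518 0.6079
yellow (359, 174, 16, 11) y mid 0.2699 width 0.048 x far/near 0.396 0.4512
```

Call:
move_arm --series '[7, -1.2, -0.75, 0, 0, 0, 0, 7, -1.2, -0.75, 0, 0, 0, 0, 7, -1.2, -0.75, 0, 0, 0, 0, 7, -1.2, -0.75, 0, 0, 0, 0, 7, -1.2, -0.7, 0, 0, 0, 0]'

```text
time: 15.58
tool_pos: [0.5578, -0.0551, 0.0071]
tcp_rot: [-0.874, -3.017, 0.0]
wrist_force: [-1.5, 0.2, -1.1]
width: 0.821
grip_force: 1.0
```

Call:
move_arm --series '[7, -1.2, -0.7, 0, 0, 0, 0, 7, -1, -0.55, 0, 0, 0, 0, 7, 0, 0, 0, 0, 0, 0]'

```text
time: 15.95
tool_pos: [0.5701, -0.0774, 0.0074]
tcp_rot: [0.876, 3.016, -0.0]
wrist_force: [-0.6, 1.0, 0.6]
width: 0.817
grip_force: 0.0
```

Run:
```python
from h import *
to(.62,-.078,.006);sc('pics/s4.png')
```

```text
t 15.95 tcp [ 0.5701 -0.0774  0.0074] push dir -32.4 F [-0.6  1.   0.6] w 0.817 shift cm [-4.25  2.62  0.14]
blue (282, 217, 29, 26) y mid 0.0535 width 0.074 x far/near 0.6089 0.7144
blue (272, 174, 13, 9) y mid 0.0061 width 0.036 x far/near 0.3909 0.4358
yellow (304, 237, 20, 5) y mid 0.0963 width 0.048 x far/near 0.6945 0.7111
yellow (212, 207, 59, 38) y mid -0.0876 width 0.146 x far/near 0.5602 0.7199
yellow (359, 174, 16, 11) y mid 0.2699 width 0.048 x far/near 0.396 0.4512
```

View pics/s4.png

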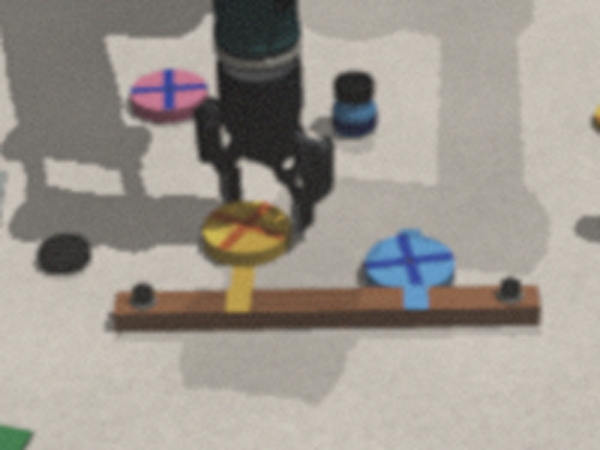

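Yellow is at about (0.601, -0.094), in line with its tape (crop (247,227)). Now the straight final push.

Call:
move_arm --series '[7, -0.9, 0.5, 0, 0, 0, 0, 7, -0.9, 0.5, 0, 0, 0, 0, 7, -0.9, 0.5, 0, 0, 0, 0, 7, -0.9, 0.5, 0, 0, 0, 0, 7, -0.5, 0.35, 0, 0, 0, 0]'

```text
time: 16.62
tool_pos: [0.6176, -0.0785, 0.0073]
tcp_rot: [0.874, 3.017, 0.0]
wrist_force: [-1.1, -0.4, 0.2]
width: 0.821
grip_force: 0.4
```

Call:
move_arm --series '[7, -0.15, 0.1, 0, 0, 0, 0, 7, 0, 0, 0, 0, 0, 0]'

```text
time: 16.88
tool_pos: [0.6185, -0.0785, 0.0073]
tcp_rot: [0.874, 3.017, 0.0]
wrist_force: [-0.5, 0.9, -0.7]
width: 0.818
grip_force: 0.1
```

Call:
move_arm --series '[7, -0.1, 0.05, 0, 0, 0, 0, 7, 0, 0, 0, 0, 0, 0]'

```text
time: 17.12
tool_pos: [0.6193, -0.0786, 0.0072]
tcp_rot: [-0.874, -3.017, 0.0]
wrist_force: [-0.6, 0.5, -0.6]
width: 0.824
grip_force: 0.3
```

Run:
```python
from h import *
to(.62,-.078,.006);sc('pics/s5.png')
```

```text
t 17.125 tcp [ 0.6193 -0.0786  0.0072] push dir -32.3 F [-0.6  0.5 -0.6] w 0.824 shift cm [-0.03  0.09  0.12]
blue (282, 217, 29, 26) y mid 0.0535 width 0.074 x far/near 0.6089 0.7144
blue (272, 174, 13, 10) y mid 0.0061 width 0.036 x far/near 0.3909 0.4411
yellow (304, 237, 20, 5) y mid 0.0965 width 0.049 x far/near 0.6945 0.7114
yellow (213, 218, 80, 27) y mid -0.0592 width 0.202 x far/near 0.6107 0.7199
yellow (359, 174, 16, 11) y mid 0.2699 width 0.048 x far/near 0.396 0.4511
```

View pics/s5.png

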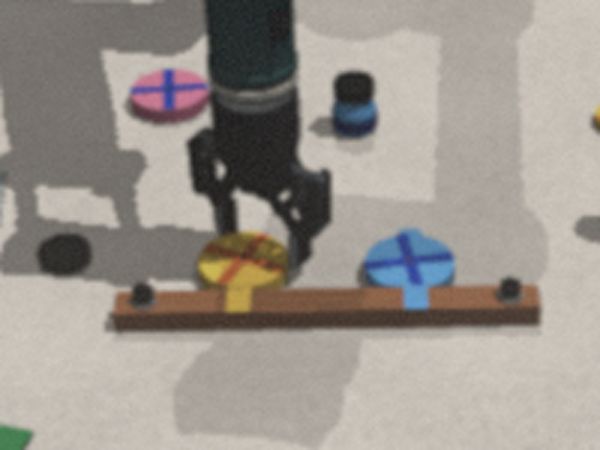

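The picture shows yellow almost at the straight-edge (crop (243,262)), with its tape at (240,300). I use small steps until it touches.

Call:
move_arm --series '[7, -0.15, 0.1, 0, 0, 0, 0, 7, 0, 0, 0, 0, 0, 0]'

```text
time: 17.42
tool_pos: [0.6215, -0.0786, 0.0074]
tcp_rot: [0.874, 3.017, 0.0]
wrist_force: [0.3, -0.1, -0.0]
width: 0.823
grip_force: 0.2
```

Call:
move_arm --series '[7, -0.15, 0.1, 0, 0, 0, 0, 7, 0, 0, 0, 0, 0, 0]'

```text
time: 17.68
tool_pos: [0.6234, -0.0785, 0.0073]
tcp_rot: [0.874, 3.017, 0.0]
wrist_force: [0.3, 0.2, -0.9]
width: 0.821
grip_force: 0.2
```

Call:
move_arm --series '[7, -0.1, 0.05, 0, 0, 0, 0, 7, 0, 0, 0, 0, 0, 0]'

```text
time: 17.92
tool_pos: [0.6244, -0.0787, 0.0073]
tcp_rot: [0.874, 3.017, 0.0]
wrist_force: [-0.4, 0.6, -0.4]
width: 0.819
grip_force: 0.3
```

Call:
move_arm --series '[7, -0.1, 0.05, 0, 0, 0, 0, 7, 0, 0, 0, 0, 0, 0]'

```text
time: 18.18
tool_pos: [0.6255, -0.0788, 0.0073]
tcp_rot: [0.874, 3.017, 0.0]
wrist_force: [-0.0, -0.2, -0.4]
width: 0.821
grip_force: 0.3
```

Call:
move_arm --series '[7, -0.1, 0.05, 0, 0, 0, 0, 7, 0, 0, 0, 0, 0, 0]'

```text
time: 18.42
tool_pos: [0.6266, -0.0789, 0.0073]
tcp_rot: [0.874, 3.017, 0.0]
wrist_force: [-0.1, 0.3, -1.1]
width: 0.82
grip_force: 0.3
```

Call:
move_arm --series '[7, -0.1, 0.05, 0, 0, 0, 0, 7, 0, 0, 0, 0, 0, 0]'

```text
time: 18.68
tool_pos: [0.6271, -0.079, 0.0072]
tcp_rot: [-0.874, -3.016, 0.0]
wrist_force: [-1.9, 0.1, 0.3]
width: 0.82
grip_force: 1.1
```

Call:
move_arm --series '[7, -0.1, 0.05, 0, 0, 0, 0, 7, 0, 0, 0, 0, 0, 0]'

```text
time: 18.92
tool_pos: [0.6274, -0.079, 0.0069]
tcp_rot: [-0.874, -3.015, 0.001]
wrist_force: [-4.3, -0.0, 2.2]
width: 0.82
grip_force: 2.5
```

Yellow has contact too. I back straight off, lift, and pull aside for a top-view check.

Call:
move_arm --series '[7, 0.8, -0.5, 0, 0, 0, 0, 7, 2.5, -1.5, 0, 0, 0, 0, 7, 3.4, -2.1, 0, 0, 0, 0, 7, 0, 0, -6, 0, 0, 0, 7, 0, 0, -6, 0, 0, 0]'

```text
time: 19.55
tool_pos: [0.5484, -0.0777, 0.1273]
tcp_rot: [-0.874, -3.016, 0.0]
wrist_force: [1.3, -0.6, -0.5]
width: 0.819
grip_force: 0.0
```

Call:
move_arm --series '[7, 0, 0, -6, 0, 0, 0, 7, 4, 4, 0, 0, 0, 0, 7, 4, 4, 0, 0, 0, 0, 7, 4, 4, 0, 0, 0, 0, 7, 1, 5, 0, 0, 0, 0]'

```text
time: 20.18
tool_pos: [0.5298, 0.137, 0.1876]
tcp_rot: [0.873, 3.017, 0.001]
wrist_force: [1.0, -0.1, -0.5]
width: 0.822
grip_force: 0.0
```

Call:
move_arm --series '[7, 2, 5, 0, 0, 0, 0, 7, 2, 5, 0, 0, 0, 0, 7, 0, 0, 0, 0, 0, 0]'

```text
time: 20.55
tool_pos: [0.5515, 0.2448, 0.1876]
tcp_rot: [0.867, 3.018, 0.004]
wrist_force: [-0.4, 0.2, 0.4]
width: 0.817
grip_force: 0.0
```

Run:
```python
from h import *
to(.6,.0,.2);im=read_camera("top");discs(im);sc()
hsv=cv2.cvtColor(im,cv2.COLOR_RGB2HSV)
for u in (262,326):
    for v in (160,170,178,185,192): 
        d=(hsv[v,u-30:u+30,1]>110);c=np.flatnonzero(d)+u-30
        print(u,v,c.min() if len(c) else 0,c.max() if len(c) else 0)
cv2.imwrite("pics/f.png",cv2.resize(im[120:260,150:400],None,fx=3,fy=3,interpolation=2)[:,:,::-1])
```

```text
t 20.55 tcp [0.5515 0.2448 0.1876] push dir -32.1 F [-0.4  0.2  0.4] w 0.817 shift cm [-17.11 -18.17  -1.27]
blue [364.5 296.   17.1] (348, 279, 33, 35) z18: [ 0.3613 -0.1889] A 174.5
blue [ 93.1 318.2  61.1] (32, 265, 122, 80) z18: [0.2974 0.4259] A 3035.5
blue [128.  223.   16.6] (121, 208, 15, 31) z18: [0.5146 0.3586] A 63.0
blue [126.1 199.5   7.6] (119, 192, 12, 15) z18: [0.5687 0.3658] A 85.5
blue [261.5 167.6  29.7] (247, 138, 34, 60) z18: [0.6521 0.0557] A 1038.5
yellow [109.6 276.3   9.4] (106, 267, 9, 19) z18: [0.3921 0.394 ] A 96.5
yellow [165.6 269.9  11.6] (154, 259, 24, 23) z18: [0.4097 0.2677] A 366.5
yellow [318.8 148.2  51.6] (268, 139, 103, 61) z18: [ 0.7018 -0.0773] A 2169.0
yellow [237.5 144.5  20.3] (218, 138, 40, 13) z18: [0.705  0.1134] A 333.0
blue (282, 217, 29, 26) y mid 0.0535 width 0.074 x far/near 0.6089 0.7144
blue (272, 174, 13, 10) y mid 0.0061 width 0.036 x far/near 0.3914 0.4412
yellow (304, 236, 19, 7) y mid 0.0947 width 0.046 x far/near 0.6906 0.7147
yellow (215, 218, 78, 27) y mid -0.0566 width 0.197 x far/near 0.6108 0.7199
yellow (358, 174, 17, 11) y mid 0.2691 width 0.049 x far/near 0.3959 0.4512
262 160 249 277
262 170 247 280
262 178 251 277
262 185 259 264
262 192 259 265
326 160 312 340
326 170 309 343
326 178 311 340
326 185 319 332
326 192 321 329
```

View pics/f.png

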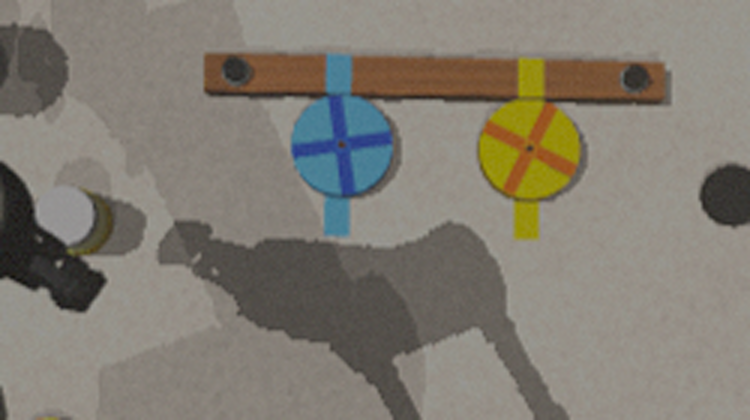

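Both discs touch the straight-edge: blue at crop (342,145) with its tape at about 338, yellow at (529,148) with its tape at about 529. Both are within about 3 mm of centre, and the arm is clear.

```bash
python3 -c "
from workcell import *
print(finish_job())"
```

```text
the job is handed in; nothing more can be done
None
```

Both discs were pushed against the straight-edge, each within about 3 mm of its own tape's middle in the last top view. The arm finished clear and the job was handed in at about 21 s of 72 s; no verdict was returned.

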